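# Open and hold the test cell's guard gate

## Task

Open the guard gate on the front of the small aluminium test cell: squeeze the catch nearer the hinge fully home between the fingers first, and only then squeeze the catch nearer the free end fully home (so the free end stays bolted until last). Then take the gate by its upright black post, swing it out towards you past its detent to about a right angle, and keep holding it there against its spring: finish while still holding it wide. Leave the loose things around and inside the cell where they stand.

Things in the scene. Friction and masses are not known exactly. Their poses are not given: they have to be found in the camera images.
- cell: the test cell, fixed: a box frame of 20 mm aluminium bar, 185 mm deep, 284 mm wide, 118 mm high, open on top, a gate along its front. Origin on the table straight below the gate's hinge axis; x points from the gate into the cell, y from the hinge along the shut gate to its free end, z up. The gate: 12 mm thick, reaching 222 mm from the hinge, top edge 110 mm above the table
- gate_hinge (a point): point on the gate's vertical hinge axis, 110 mm above the table (the height of the gate's top edge)
- gate (a joint): gate angle, rad: 0 shut, growing as it swings out to the cell's -x side (anticlockwise from above), stop at 1.7. Bolted by both catches. A spring pulls it shut (at the post 1 N when shut, 3 N wide open). A detent resists from 0.45 to 0.75 rad (up to 5 N more at the post), then helps to 1.05; let go beyond it, the gate falls back to rest at about 1.05 rad
- grip_post (a point): on the axis of the gate's upright black round post, its handle: 18 mm diameter, from 110 to 165 mm above the table, 125 mm from the hinge axis. This point is 150 mm above the table and moves with the gate. The nearest lug or tab along the gate stands 39 mm from the post's side
- catch_hinge (a joint): travel of the sliding tab of the catch nearer the hinge, m: 0 bolted, 0.014 squeezed fully home; starts at 0 to 0.003. The tab slides towards the hinge, needs 7 N and stays where it is left. Its low bolt points to the free end and lies in a steel keeper whose top is 132 mm above the table: fingertips must stay above that
- catch_free (a joint): the same for the catch nearer the gate's free end: same shape, size, travel, direction (towards the hinge) and force; its bolt sits in a keeper on the cell's end post
- lug_hinge: fixed steel lug of the catch nearer the hinge: upright plate 22 mm wide across the gate, 6 mm thick along it, from 110 to 165 mm above the table; origin at the centre of its foot. Its sliding tab (same width, thickness, top) stands on its free-end side; over their outer faces the two measure 34 mm bolted, 20 mm squeezed home. Squeeze them along the length of the gate
- lug_free: fixed steel lug of the catch nearer the free end, same description
- squeeze_hinge (a point): where to centre the squeeze on the catch nearer the hinge: midway between the outer faces of lug and tab when squeezed home, 150 mm above the table, on the gate's centre line. While bolted, the tab's outer face is 24 mm from this point towards the free end and the lug's outer face 10 mm towards the hinge. Moves with the gate
- squeeze_free (a point): the same for the catch nearer the free end; it lies 130 mm from point squeeze_hinge along the gate
- lens_mount: bystander, to be left alone: round glass lens in an upright black ring on a 50 mm square steel foot, 85 mm tall, standing inside the cell behind the gate; origin at the centre of its underside
- driver: bystander, to be left alone: black-handled screwdriver, 190 mm long, lying on the table beyond the gate's free end; origin at the middle
- tape: bystander, to be left alone: blue ring of tape, 90 mm across, 24 mm high, lying flat in front of the cell, clear of the gate's sweep; origin at the centre of its underside
- collar: bystander, to be left alone: stepped aluminium collar, 52 mm across, 50 mm high, in front of the hinge end, clear of the gate's sweep; origin at the centre of its underside
- adapter: bystander, to be left alone: black plug-in power adapter, 85 x 55 x 36 mm, beside the cell at the hinge end; origin at the centre of its underside
- jar: bystander, to be left alone: clear jar with a white cap, 60 mm across, 75 mm high, beside the cell at the free end; origin at the centre of its underside

How it is judged:
By the outcome, as a careful person would: the job done as asked, in the order asked, and still so for the second after the job is handed in, while the arm keeps its last pose, push and grip.
It also fails if it takes over 58 s, if anything falls off the work surface, if the arm or the gripper's body presses on something with over 40 N, if the wrist force passes 120 N, or if a joint passes its speed limit or range.

## Robot

A 6-joint arm with a two-finger parallel gripper is mounted at the origin on the work surface. World frame = base frame: x ahead of the robot, y to its left, z up, the work surface at z = 0. Lengths are in m, angles in rad, forces in N, time in s.
With the tool pointing down it reaches from about 0.375 to 0.9 m from the base axis. Payload 3.1 kg.
Tool frame: the origin (TCP) lies midway between the tips of the shut fingers; the grasp point (between the pads) lies 19 mm behind it (grip_depth is the distance from the TCP to the grasp point, in m); y points along the fingers, z is the direction in which the jaws open and shut, and the axes are right-handed (so a half turn about y gives the same grasp; the last joint's range is limited). The gripper opens to 85 mm and grips with 20 to 120 N. Pads are 22 mm wide; open, the fingers measure 114 mm over their backs; the gripper's body (76 mm by 85 mm) begins 54 mm behind the grasp point. The pads swing forward as they close: fully open they stand 13 mm farther back than shut.
Start: joints at [-1.341, 0.527, 1.433, -0, 1.181, -0.178], TCP at [0.248, -0.573, 0.231] pointing down, gripper open.
Joint ranges: [-3.08, 3.08], [-0.75, 2.2], [0.22, 2.44], [-1.43, 4.57], [0, 2.65], [-2.85, 2.85]. Speed limits (rad/s): [2.79, 2.79, 3.14, 3.14, 3.14, 3.14].

## Interface

Orientations are given as a unit quaternion [x, y, z, w].
In Python, from station import sense, snapshot, camera_model, sign_off, grip_depth gives the robot as it stands.
- The arm moves only by the tool play_rows, never from a script. Its argument "deltas" is a list of rows, each a list of 6 numbers: the shift along the tool's x, y, z in m, then the turn, a rotation vector about the tool's x, y, z in rad. A call has 1 to 12 rows; each row is the pose to reach, as a shift and turn from the pose commanded when the call began, along the tool's axes at that moment; what a row does not reach only later rows make up. A row lasts 1/10 s, in which the tool goes at most 50 mm and 8.59 degrees, less where a joint would pass 70% of its speed; a pose out of reach is approached as far as the arm can. A call with a gripper value outside its range is refused whole. "gripper" is the finger opening in m, from 0 to 0.0854, set as the call begins (left out, the last holds). The fingers move at their own pace and stop on an object; "force" is the grip in N (left out, the last holds). Time passes only in rows, so rows that repeat a pose let the fingers close. It gives the time, the measured TCP pose, the force and the opening at its end, in the units of the state.
- sense(): the state, without advancing time (a new reading comes with each control period).
- snapshot(name): name is "scene" or "top" or "wrist"; returns the picture (420x560x3 uint8, red, green, blue); there is no depth.
- camera_model(name): a dict with "fx", "fy", "cx", "cy" (pixels), "camera_from_world" (4x4, takes a point from world to camera coordinates). Camera axes: x right, y up, looking along -z (the intrinsics and any distortion apply to the point x, -y, -z); pixel columns grow to the right and rows downward; lengths in m; the calibration is good to about 2 mm. A picture is of the moment at which its call begins: read the wrist's pose just before it. camera_model takes no time and is no camera call; for the wrist camera it gives the pose at the moment of the call.
- sign_off(): hands the job in, once; it reports no verdict.
The state is a dict: "t": time; "q": joint angles; "qd": joint speeds; "tau": joint torques, N m; "tcp_pos": TCP position; "tool_rot": TCP orientation; "force": force on the tool from outside, world axes, zero at the start; "ft_torque": the same for the moment, N m; "finger_gap": opening from 0.0 (shut) to 1.0 (fully open).
Only numpy, scipy, OpenCV 4.12 (cv2) and the standard library are available. Lean on these libraries where they do the work, as an engineer would, in place of code of your own. Each camera call takes 0.05 s, during which the arm holds its last target.

## Working session

There is one attempt and no reset: what is moved stays moved. The work goes in short steps, Python scripts to look and compute and a tool call to move; the robot and the scene stay as the last step left them, time stands still between calls to the robot, and variables do not carry over. Pictures are saved under pics/ and viewed, and the job is handed in when it is done.

Besides the shell and the picture viewer there is one more tool, called after "Call:" as name(argument=value, ...), one argument or row to a line, values as JSON. play_rows: Moves the arm, as the interface text tells. Its arguments: {"type":"object","properties":{"deltas":{"type":"array"},"gripper":{"type":"number"},"force":{"type":"number"}},"required":["deltas"]}

```bash
mkdir -p pics; ls; python3 - <<'E'
from station import *
import cv2,json
print(sense()); print(grip_depth)
for n in("scene","top","wrist"):
    cv2.imwrite(f"pics/a_{n}.png",snapshot(n)[:,:,::-1])
    m=camera_model(n);print(n,m)
E
```

```text
pics
{'t': 0.0, 'q': array([-1.34051390e+00,  5.28474704e-01,  1.43391488e+00,  2.26737299e-05,
        1.18140343e+00, -1.78508359e-01]), 'qd': array([ 0.00089824,  0.00182109, -0.00073144,  0.00077786,  0.00025173,
        0.00025042]), 'tau': array([ 1.48881241e-03, -4.42339182e+01, -1.78023863e+01, -9.42168481e-05,
        8.39155196e-03, -7.55531147e-06]), 'tcp_pos': array([ 0.24829781, -0.57277365,  0.23032438]), 'tool_rot': array([-0.14353477,  0.69316564, -0.69160989,  0.14350932]), 'force': array([-0.16891581, -0.07727057, -0.27249224]), 'ft_torque': array([-0.03227558,  0.03885652, -0.00079088]), 'finger_gap': 1.0004822556304906}
0.0187
scene {'fx': 389.17015317832056, 'fy': 389.17015317832056, 'cx': 278.4741849377562, 'cy': 211.32530020922147, 'camera_from_world': array([[-3.62272048e-01,  9.32072333e-01, -3.59958709e-04,
         1.44846886e-01],
       [-6.73517900e-01, -2.61511728e-01,  6.91364776e-01,
         2.93065952e-01],
       [ 6.44307847e-01,  2.50704572e-01,  7.22505790e-01,
        -1.28989684e+00],
       [ 0.00000000e+00,  0.00000000e+00,  0.00000000e+00,
         1.00000000e+00]])}
top {'fx': 432.0320974442998, 'fy': 432.0320974442998, 'cx': 283.5500349966063, 'cy': 209.28466150839108, 'camera_from_world': array([[ 0.02147772, -0.99959913,  0.0184466 ,  0.01010858],
       [ 0.99757561,  0.02264856,  0.06580236, -0.55050321],
       [-0.06619378,  0.01698859,  0.99766215, -0.93874893],
       [ 0.        ,  0.        ,  0.        ,  1.        ]])}
wrist {'fx': 324.7542788363665, 'fy': 324.7542788363665, 'cx': 277.7565476163848, 'cy': 211.10831445364306, 'camera_from_world': array([[ 0.39593135, -0.91827856, -0.00168818, -0.62376067],
       [ 0.86799985,  0.37485155, -0.32567249,  0.04217091],
       [ 0.29969088,  0.12747861,  0.94548114, -0.38222225],
       [ 0.        ,  0.        ,  0.        ,  1.        ]])}
```

View pics/a_scene.png

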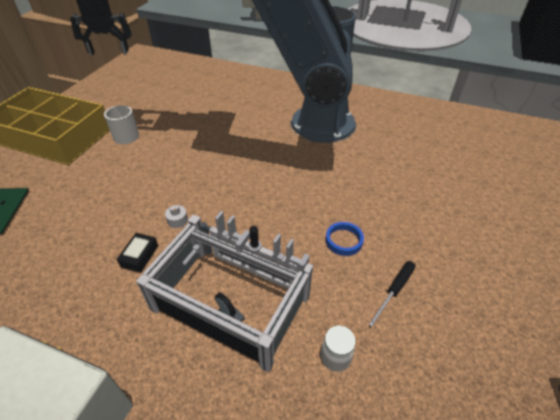

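View pics/a_top.png

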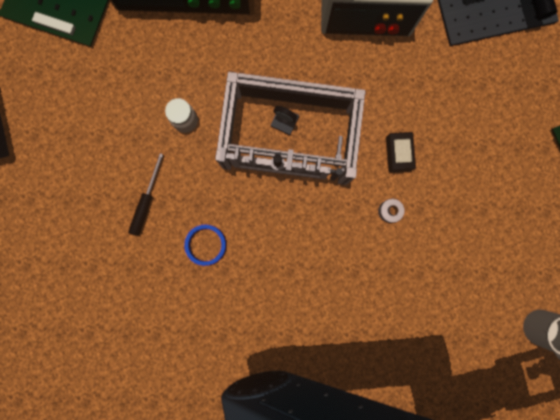

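View pics/a_wrist.png

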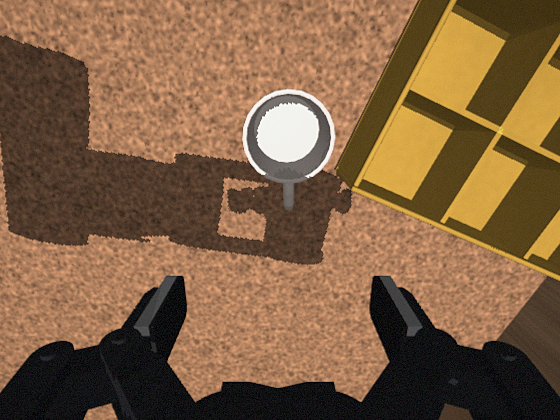

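The scene and top views show the cell ahead of the robot, with the gate facing it. In the top view the gate runs from about (350,172) at the hinge to (225,155) at the free end. I'll zoom in on both.

```bash
python3 - <<'E'
import cv2
a=cv2.imread("pics/a_top.png")[130:200,205:375];cv2.imwrite("pics/b_top.png",cv2.resize(a,None,fx=4.7,fy=4.7,interpolation=cv2.INTER_CUBIC))
a=cv2.imread("pics/a_scene.png")[195:305,160:330];cv2.imwrite("pics/b_scene.png",cv2.resize(a,None,fx=4.7,fy=4.7,interpolation=cv2.INTER_CUBIC))
E
```

```text
(no output)
```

View pics/b_top.png

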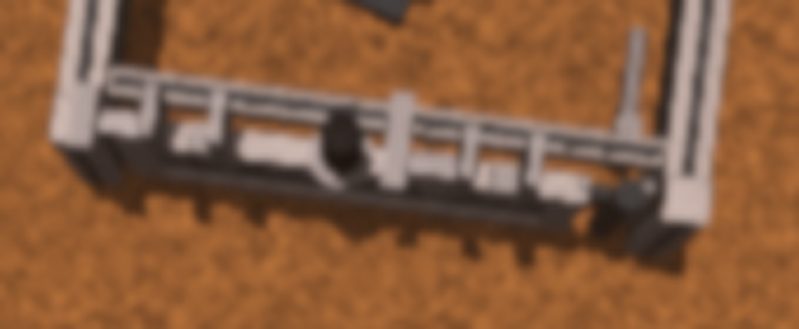

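View pics/b_scene.png

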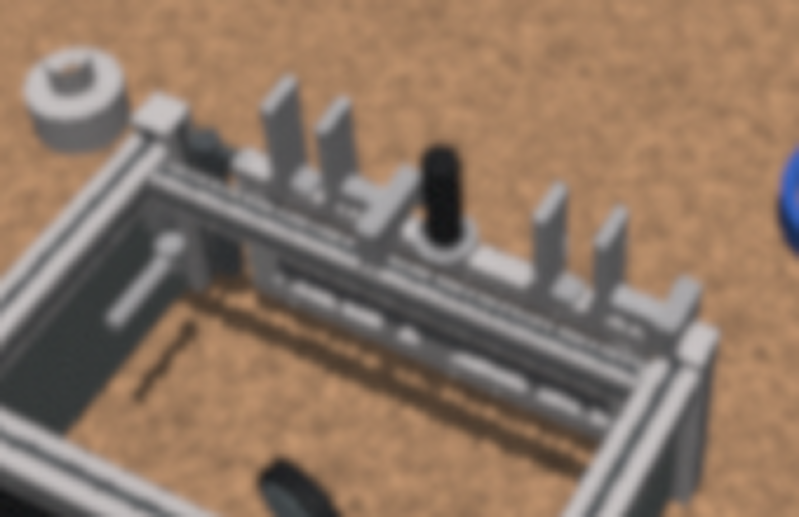

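```bash
cat > h.py <<'E'
import numpy as np, cv2
def P(m):
    K=np.array([[m['fx'],0,m['cx']],[0,m['fy'],m['cy']],[0,0,1]]);T=np.diag([1,-1,-1,1])@np.array(m['camera_from_world']);return K,T
def ray_z(m,uv,z):
    K,T=P(m);d=T[:3,:3].T@np.linalg.inv(K)@np.array([uv[0],uv[1],1.]);c=-T[:3,:3].T@T[:3,3]
    return c+d*(z-c[2])/d[2]
def proj(m,X):
    K,T=P(m);p=K@(T[:3,:3]@np.asarray(X,float)+T[:3,3]);return p[:2]/p[2]
def tri(m1,u1,m2,u2):
    K1,T1=P(m1);K2,T2=P(m2)
    X=cv2.triangulatePoints(K1@T1[:3],K2@T2[:3],np.array(u1,float).reshape(2,1),np.array(u2,float).reshape(2,1));return (X[:3]/X[3]).ravel()
E
python3 - <<'E'
from station import *; from h import *
s=camera_model("scene");t=camera_model("top")
S=dict(lh=(282,85),th=(342,103),post=(440,152),lf=(552,190),tf=(618,212))
T=dict(lh=(538,155),th=(470,150),post=(342,125),lf=(215,113),tf=(150,108))
for k in S:
    us=np.array(S[k])/4.7+[160,195];ut=np.array(T[k])/4.7+[205,130]
    print(k,tri(s,us,t,ut).round(4),ray_z(s,us,.165).round(4),ray_z(t,ut,.165).round(4))
E
```

```text
lh [ 0.6281 -0.0388  0.1685] [ 0.6245 -0.038   0.165 ] [ 0.6296 -0.0412  0.165 ]
th [ 0.6291 -0.0109  0.1692] [ 0.6247 -0.0096  0.165 ] [ 0.631  -0.0138  0.165 ]
post [0.6385 0.0394 0.1687] [0.6349 0.0399 0.165 ] [0.6398 0.0378 0.165 ]
lf [0.6419 0.09   0.1701] [0.6373 0.0903 0.165 ] [0.6434 0.0889 0.165 ]
tf [0.643  0.1171 0.1694] [0.6384 0.119  0.165 ] [0.6448 0.115  0.165 ]
```

```bash
cat >> h.py <<'E'
from scipy.spatial.transform import Rotation as Ro
def plan(s,pos,zdir=None):
    R=Ro.from_quat(s['tool_rot']);M=R.as_matrix()
    d=M.T@(np.array(pos)-s['tcp_pos'])
    if zdir is None: return d,None
    y=np.array([0,0,-1.]);z=np.array([zdir[0],zdir[1],0]);z/=np.linalg.norm(z)
    x=np.cross(y,z);N=np.c_[x,y,z]
    return d,Ro.from_matrix(M.T@N).as_rotvec()
E
python3 - <<'E'
from station import *; from h import *
s=sense();M=Ro.from_quat(s['tool_rot']).as_matrix();print(M.round(3))
g=np.array([.0138,.1288])
for sg in(1,-1): print([a.round(4) for a in plan(s,[.60,.03,.34],sg*g)])
m=camera_model("wrist");K,T=P(m);c=-T[:3,:3].T@T[:3,3]
print("cam in tool",M.T@(c-s['tcp_pos']),"look",M.T@T[2,:3])
E
```

```text
[[-0.918 -0.     0.398]
 [-0.398  0.002 -0.918]
 [-0.    -1.    -0.002]]
[array([-0.5624, -0.1086, -0.4137]), array([ 2.000e-04, -2.626e+00, -2.300e-03])]
[array([-0.5624, -0.1086, -0.4137]), array([1.700e-03, 5.155e-01, 1.000e-04])]
cam in tool [-0.08344926 -0.14350104 -0.00015696] look [ 3.25945173e-01  9.45388490e-01 -5.88519363e-04]
```

Call:
play_rows(
  deltas=[
    [-0.02,-0.02,-0.015,0,0.04,0],
    [-0.05,-0.04,-0.037,0,0.08,0],
    [-0.085,-0.06,-0.062,0,0.12,0],
    [-0.12,-0.08,-0.088,0,0.16,0],
    [-0.155,-0.1,-0.114,0,0.2,0],
    [-0.19,-0.108,-0.14,0,0.24,0],
    [-0.225,-0.108,-0.166,0,0.28,0],
    [-0.26,-0.108,-0.191,0,0.32,0],
    [-0.295,-0.108,-0.217,0,0.36,0],
    [-0.33,-0.108,-0.243,0,0.4,0],
    [-0.365,-0.108,-0.268,0,0.44,0],
    [-0.4,-0.108,-0.294,0,0.48,0],
  ],
)

```text
t: 1.35
tcp_pos: [0.4991, -0.143, 0.3392]
tool_rot: [0.026, 0.707, -0.707, -0.026]
force: [1.0, -0.5, -0.9]
finger_gap: 1.0
```

```bash
python3 - <<'E'
from station import *; from h import *
s=sense();print(s['t'],s['q'],s['tcp_pos'],s['force'])
print([a.round(4) for a in plan(s,[.60,.03,.34],-np.array([.0138,.1288]))])
E
```

```text
1.35 [-4.94414100e-01  2.66487897e-01  1.54888819e+00 -7.74079506e-05
  1.32639711e+00  1.14939955e+00] [ 0.49912789 -0.14298994  0.33919073] [ 1.01931145 -0.49134847 -0.90491934]
[array([-0.088 , -0.0008, -0.1799]), array([0.    , 0.0337, 0.0002])]
```

Call:
play_rows(
  deltas=[
    [-0.01,0.0,-0.02,0,0.01,0],
    [-0.03,0.01,-0.055,0,0.02,0],
    [-0.05,0.02,-0.09,0,0.03,0],
    [-0.065,0.03,-0.125,0,0.034,0],
    [-0.08,0.03,-0.16,0,0.034,0],
    [-0.088,0.03,-0.18,0,0.034,0],
    [-0.088,0.03,-0.18,0,0.034,0],
    [-0.088,0.03,-0.18,0,0.034,0],
  ],
  gripper=0.06,
)

```text
t: 2.15
tcp_pos: [0.5988, 0.0288, 0.3088]
tool_rot: [-0.036, -0.706, 0.706, 0.037]
force: [0.3, 0.9, -0.3]
finger_gap: 0.699
```

```bash
python3 - <<'E'
from station import *; from h import *
import pickle
s=sense();m=camera_model("wrist");im=snapshot("wrist");print(s['t'],s['q'],s['tcp_pos'],s['force'])
pickle.dump((s,m),open("w1.pkl","wb"))
cv2.imwrite("pics/c_wrist.png",im[:,:,::-1])
E
```

```text
2.15 [-1.37901425e-01  4.16149707e-01  1.40192644e+00 -7.09006565e-04
  1.32475744e+00  1.53708514e+00] [0.59882046 0.02875221 0.30881108] [ 0.29023694  0.8718557  -0.28680065]
```

View pics/c_wrist.png

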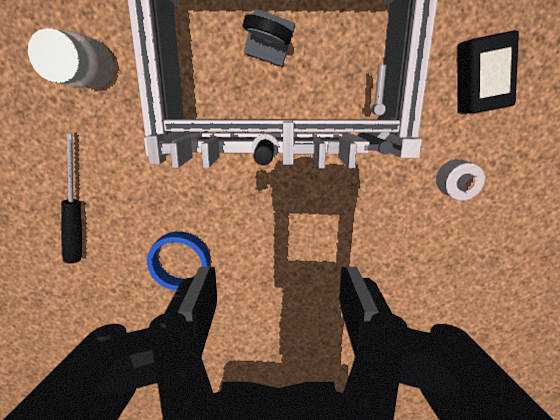

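The wrist view shows the gate along rows 130-165, with the hinge post at about (410,147), the black post at (263,150), lugs and tabs at (347,150), (321,152), (206,150) and (180,152).

```bash
python3 - <<'E'
import cv2
a=cv2.imread("pics/c_wrist.png")[115:180,140:300]
cv2.imwrite("pics/d1.png",cv2.resize(a,None,fx=5,fy=5,interpolation=cv2.INTER_CUBIC))
a=cv2.imread("pics/c_wrist.png")[115:180,270:430]
cv2.imwrite("pics/d2.png",cv2.resize(a,None,fx=5,fy=5,interpolation=cv2.INTER_CUBIC))
E
```

```text
(no output)
```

View pics/d1.png

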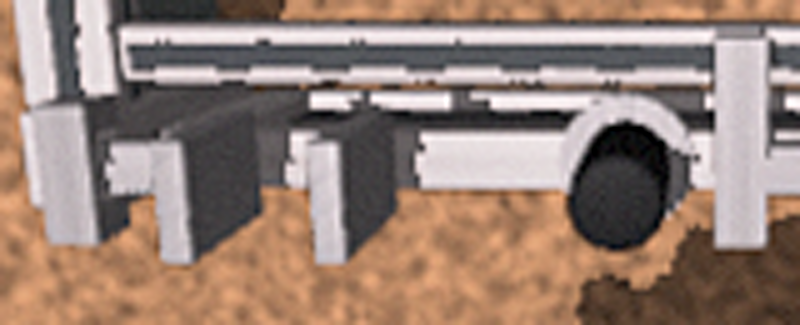

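View pics/d2.png

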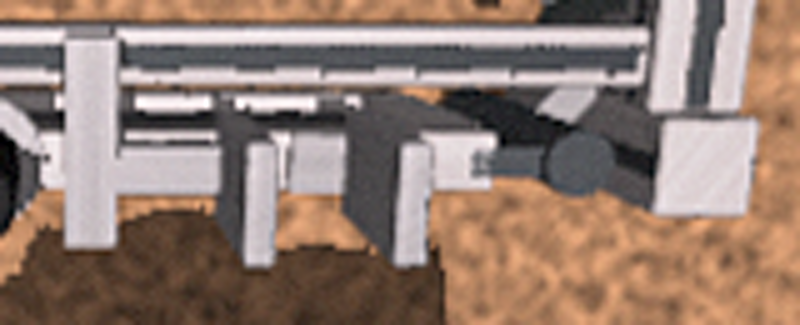

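```bash
python3 - <<'E'
from station import *; from h import *
import pickle
s,m=pickle.load(open("w1.pkl","rb"))
px=dict(tf=(140+175/5,115+202/5),lf=(140+328/5,115+202/5),post=(140+620/5,115+199/5),th=(270+260/5,115+204/5),lh=(270+412/5,115+204/5))
X={k:ray_z(m,v,.165) for k,v in px.items()}
for k in X: print(k,X[k].round(4))
print("top-center pts")
# fit known model: along-gate offsets rel lug_h: th t1, post 79, lf 130
g=(X['lf']-X['lh'])[:2];print("lug-lug",np.linalg.norm(g));g/=np.linalg.norm(g);print(g,[((X[k]-X['lh'])[:2]@g).round(4) for k in X],[((X[k]-X['lh'])[:2]@[g[1],-g[0]]).round(4) for k in X])
sc,t=camera_model("scene"),camera_model("top")
for k in X: print(k,((proj(sc,X[k])-[160,195])*4.7).round(0),((proj(t,X[k])-[205,130])*4.7).round(0))
E
```

```text
tf [0.6445 0.1151 0.165 ]
lf [0.6416 0.0882 0.165 ]
post [0.6367 0.0368 0.165 ]
th [ 0.6304 -0.014   0.165 ]
lh [ 0.6276 -0.0408  0.165 ]
top-center pts
lug-lug 0.12970914743172765
[0.10829086 0.99411925] [np.float64(0.1567), np.float64(0.1297), np.float64(0.0781), np.float64(0.0269), np.float64(0.0)] [np.float64(-0.0001), np.float64(-0.0), np.float64(0.0007), np.float64(-0.0001), np.float64(0.0)]
tf [604. 220.] [150. 109.]
lf [543. 196.] [217. 118.]
post [431. 153.] [344. 133.]
th [327. 110.] [471. 151.]
lh [273.  88.] [537. 160.]
```

```bash
python3 - <<'E'
from station import *; from h import *
s=sense();g=np.array([.1083,.9941])
print([a.round(4) for a in plan(s,[.6284,-.0338,.20],-g)])
E
```

```text
[array([-0.0362,  0.109 ,  0.0584]), array([-0.0006,  0.0032,  0.0011])]
```

Call:
play_rows(
  deltas=[
    [-0.006,0.01,0.01,0,0.003,0],
    [-0.015,0.03,0.025,0,0.003,0],
    [-0.025,0.05,0.04,0,0.003,0],
    [-0.033,0.075,0.053,0,0.003,0],
    [-0.0362,0.095,0.0584,0,0.003,0.001],
    [-0.0362,0.106,0.0584,0,0.003,0.001],
    [-0.0362,0.109,0.0584,0,0.003,0.001],
    [-0.0362,0.109,0.0584,0,0.003,0.001],
  ],
  gripper=0.064,
  force=40,
)

```text
t: 3.0
tcp_pos: [0.6288, -0.0336, 0.2002]
tool_rot: [0.039, 0.706, -0.706, -0.038]
force: [-0.4, -1.3, 0.9]
finger_gap: 0.743
```

```bash
cat > look.py <<'E'
import sys
from station import *; from h import *
import pickle
n=sys.argv[1]
s=sense();m=camera_model("wrist");im=snapshot("wrist");print(s['t'],s['q'],s['tcp_pos'],s['force'],s['finger_gap'])
pickle.dump((s,m),open(n+".pkl","wb"))
cv2.imwrite(f"pics/{n}.png",im[:,:,::-1])
E
python3 look.py e1
```

```text
3.0 [-2.30736667e-01  5.68269894e-01  1.45185890e+00  1.66763831e-04
  1.12106132e+00  1.44882448e+00] [ 0.6287928  -0.03364879  0.20017139] [-0.36070618 -1.30196033  0.86888705] 0.7430572474790142
```

View pics/e1.png

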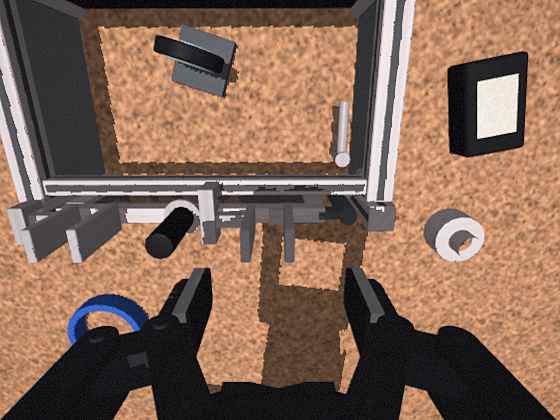

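The catch nearer the hinge now sits between the fingers in the picture: tab at about x=247, lug at about x=289, fingers at 200 and 360. I'll check this more closely.

```bash
python3 - <<'E'
from h import *; import pickle
s,m=pickle.load(open("e1.pkl","rb"))
a=cv2.imread("pics/e1.png")[195:275,225:325]
cv2.imwrite("pics/e2.png",cv2.resize(a,None,fx=7,fy=7,interpolation=cv2.INTER_CUBIC))
g=np.array([.1083,.9941,0]);L=np.array([.6276,-.0408,.165]);n=np.array([g[1],-g[0],0])
for o in(-.003,.003,.024,.030):
  for w in(-.011,.011): print(o,w,((proj(m,L+o*g+w*n)-[225,195])*7).round())
E
```

```text
-0.003 -0.011 [485. 471.]
-0.003 0.011 [489. 239.]
0.003 -0.011 [417. 471.]
0.003 0.011 [418. 239.]
0.024 -0.011 [178. 471.]
0.024 0.011 [170. 239.]
0.03 -0.011 [110. 471.]
0.03 0.011 [100. 239.]
```

View pics/e2.png

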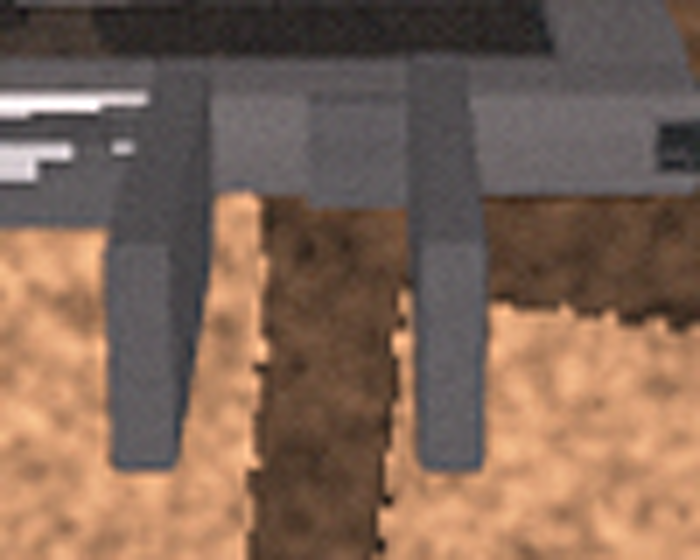

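The prediction matches within about 0.5 mm, so I'll go down.

Call:
play_rows(
  deltas=[
    [0,0.01,0,0,0,0],
    [0,0.025,0,0,0,0],
    [0,0.04,0,0,0,0],
    [0,0.053,0,0,0,0],
    [0,0.06,0,0,0,0],
    [0,0.063,0,0,0,0],
    [0,0.063,0,0,0,0],
  ],
)

```text
t: 3.75
tcp_pos: [0.6292, -0.0332, 0.1371]
tool_rot: [-0.038, -0.706, 0.706, 0.038]
force: [0.2, -0.0, 0.1]
finger_gap: 0.751
```

Call:
play_rows(
  deltas=[
    [0,0,0,0,0,0],
    [0,0,0,0,0,0],
    [0,0,0,0,0,0],
    [0,0,0,0,0,0],
    [0,0,0,0,0,0],
    [0,0,0,0,0,0],
    [0,0,0,0,0,0],
    [0,0,0,0,0,0],
  ],
  gripper=0.005,
  force=40,
)

```text
t: 4.55
tcp_pos: [0.6298, -0.0343, 0.1393]
tool_rot: [-0.04, -0.706, 0.706, 0.037]
force: [-1.8, -2.8, 5.0]
finger_gap: 0.206
```

```bash
python3 look.py f1
```

```text
4.55 [-2.31052268e-01  6.43835439e-01  1.50105088e+00 -5.81174719e-04
  9.93244003e-01  1.44888313e+00] [ 0.62981113 -0.0342835   0.1392547 ] [-1.76751672 -2.78469122  5.0320617 ] 0.2062715399336507
```

View pics/f1.png

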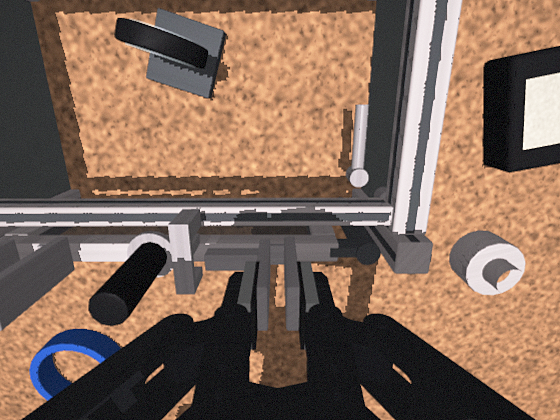

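The fingers hold the catch. The tab and lug faces at about x=258 and 292 look closed up. I'll squeeze briefly harder, then open and verify.

Call:
play_rows(
  deltas=[
    [0,0,0,0,0,0],
    [0,0,0,0,0,0],
    [0,0,0,0,0,0],
    [0,0,0,0,0,0],
  ],
  force=60,
)

```text
t: 5.0
tcp_pos: [0.6298, -0.0346, 0.1393]
tool_rot: [-0.04, -0.706, 0.706, 0.037]
force: [-1.5, -3.4, 5.7]
finger_gap: 0.2
```

Call:
play_rows(
  deltas=[
    [0,0,0,0,0,0],
    [0,0,0,0,0,0],
    [0,0,0,0,0,0],
    [0,0,0,0,0,0],
    [0,0,0,0,0,0],
    [0,-0.01,0,0,0,0],
    [0,-0.025,0,0,0,0],
    [0,-0.04,0,0,0,0],
    [0,-0.055,0,0,0,0],
    [0,-0.063,0,0,0,0],
    [0,-0.063,0,0,0,0],
  ],
  gripper=0.064,
  force=40,
)

```text
t: 6.1
tcp_pos: [0.6301, -0.0335, 0.2022]
tool_rot: [-0.04, -0.706, 0.706, 0.037]
force: [0.2, 0.9, -0.4]
finger_gap: 0.749
```

```bash
python3 look.py g1;  python3 - <<'E'
from h import *; import pickle
s,m=pickle.load(open("g1.pkl","rb"))
a=cv2.imread("pics/g1.png")[195:275,225:325]
cv2.imwrite("pics/g2.png",cv2.resize(a,None,fx=7,fy=7,interpolation=cv2.INTER_CUBIC))
g=np.array([.1083,.9941,0]);L=np.array([.6276,-.0408,.165]);n=np.array([g[1],-g[0],0])
for o in(-.003,.003,.011,.017):
  for w in(-.011,.011): print(o,w,((proj(m,L+o*g+w*n)-[225,195])*7).round())
E
```

```text
6.1 [-2.29980731e-01  5.66058323e-01  1.44984095e+00  1.35549161e-04
  1.12113390e+00  1.44885829e+00] [ 0.63007038 -0.03347522  0.20215815] [ 0.1596662   0.88747357 -0.43869908] 0.7486713888922312
-0.003 -0.011 [487. 475.]
-0.003 0.011 [491. 245.]
0.003 -0.011 [420. 475.]
0.003 0.011 [421. 245.]
0.011 -0.011 [330. 475.]
0.011 0.011 [328. 245.]
0.017 -0.011 [262. 475.]
0.017 0.011 [258. 245.]
```

View pics/g2.png

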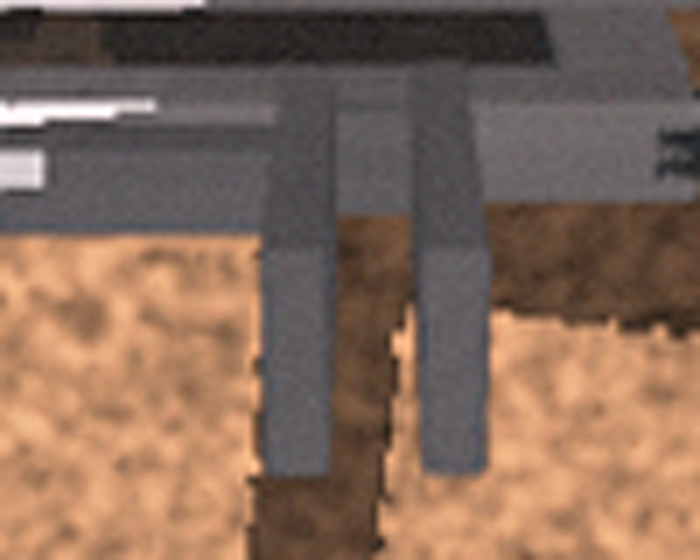

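The hinge-side catch is fully home: the tab lies exactly on the predicted 20 mm outline. Next is the free-end catch.

```bash
python3 - <<'E'
from station import *; from h import *
s=sense();g=np.array([.1083,.9941])
print([a.round(4) for a in plan(s,[.6422,.0952,.20],-g)])
E
```

```text
[array([ 0.0011,  0.001 , -0.1292]), array([-0.0002,  0.0004, -0.0024])]
```

Call:
play_rows(
  deltas=[
    [0,0,-0.012,0,0,0],
    [0,0,-0.035,0,0,0],
    [0,0,-0.06,0,0,0],
    [0,0,-0.085,0,0,0],
    [0.001,0,-0.11,0,0,-0.002],
    [0.001,0,-0.124,0,0,-0.002],
    [0.001,0,-0.129,0,0,-0.002],
    [0.001,0,-0.129,0,0,-0.002],
  ],
  gripper=0.058,
)

```text
t: 6.95
tcp_pos: [0.6417, 0.0957, 0.1998]
tool_rot: [-0.037, -0.706, 0.706, 0.038]
force: [-1.0, -0.8, 0.6]
finger_gap: 0.682
```

```bash
python3 look.py i1;  python3 - <<'E'
from h import *; import pickle
s,m=pickle.load(open("i1.pkl","rb"))
a=cv2.imread("pics/i1.png")[195:275,225:325]
cv2.imwrite("pics/i2.png",cv2.resize(a,None,fx=7,fy=7,interpolation=cv2.INTER_CUBIC))
g=np.array([.1083,.9941,0]);L=np.array([.6276,-.0408,.165])+.13*g;n=np.array([g[1],-g[0],0])
for o in(-.003,.003,.024,.030):
  for w in(-.011,.011): print(o,w,((proj(m,L+o*g+w*n)-[225,195])*7).round())
E
```

```text
6.95 [-2.38714871e-02  5.94717554e-01  1.39883723e+00 -1.92165262e-04
  1.14995474e+00  1.65399601e+00] [0.64174129 0.09565735 0.19978448] [-1.01357799 -0.78832607  0.63460272] 0.6816464618904298
-0.003 -0.011 [485. 460.]
-0.003 0.011 [489. 227.]
0.003 -0.011 [416. 461.]
0.003 0.011 [418. 227.]
0.024 -0.011 [176. 461.]
0.024 0.011 [169. 227.]
0.03 -0.011 [108. 461.]
0.03 0.011 [ 98. 227.]
```

View pics/i2.png

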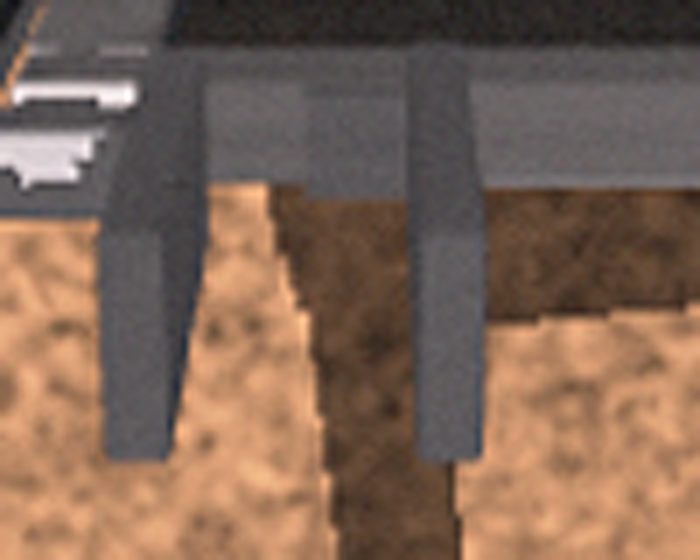

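View pics/i1.png

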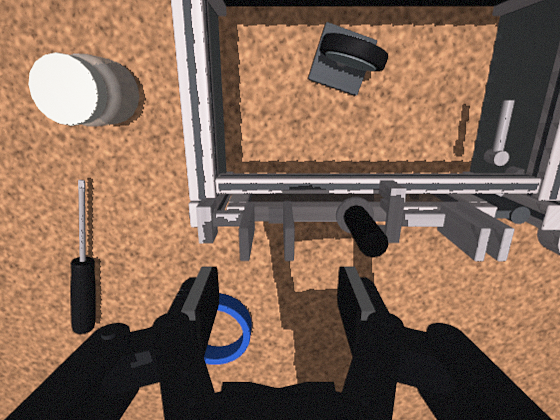

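The model matches here too, with tab at x=241 and lug at x=289 between the fingers. I'll go down and squeeze.

Call:
play_rows(
  deltas=[
    [0,0.01,0,0,0,0],
    [0,0.022,0,0,0,0],
    [0,0.034,0,0,0,0],
    [0,0.046,0,0,0,0],
    [0,0.056,0,0,0,0],
    [0,0.062,0,0,0,0],
    [0,0.062,0,0,0,0],
  ],
)

```text
t: 7.7
tcp_pos: [0.6412, 0.0951, 0.1369]
tool_rot: [-0.037, -0.706, 0.706, 0.039]
force: [0.8, -0.6, 0.2]
finger_gap: 0.678
```

Call:
play_rows(
  deltas=[
    [0,0,0,0,0,0],
    [0,0,0,0,0,0],
    [0,0,0,0,0,0],
    [0,0,0,0,0,0],
    [0,0,0,0,0,0],
    [0,0,0,0,0,0],
    [0,0,0,0,0,0],
    [0,0,0,0,0,0],
  ],
  gripper=0.005,
  force=50,
)

```text
t: 8.5
tcp_pos: [0.6428, 0.0949, 0.1406]
tool_rot: [0.039, 0.706, -0.706, -0.038]
force: [-2.2, -2.1, 6.1]
finger_gap: 0.199
```

Call:
play_rows(
  deltas=[
    [0,0,0,0,0,0],
    [0,0,0,0,0,0],
    [0,0,0,0,0,0],
    [0,0,0,0,0,0],
    [0,0,0,0,0,0],
    [0,-0.01,0,0,0,0],
    [0,-0.025,0,0,0,0],
    [0,-0.04,0,0,0,0],
    [0,-0.055,0,0,0,0],
    [0,-0.063,0,0,0,0],
    [0,-0.063,0,0,0,0],
  ],
  gripper=0.058,
  force=40,
)

```text
t: 9.6
tcp_pos: [0.6433, 0.0951, 0.2039]
tool_rot: [0.039, 0.706, -0.706, -0.037]
force: [0.6, -0.8, 0.2]
finger_gap: 0.682
```

```bash
python3 look.py j1;  python3 - <<'E'
from h import *; import pickle
s,m=pickle.load(open("j1.pkl","rb"))
a=cv2.imread("pics/j1.png")[195:275,225:325]
cv2.imwrite("pics/j2.png",cv2.resize(a,None,fx=7,fy=7,interpolation=cv2.INTER_CUBIC))
g=np.array([.1083,.9941,0]);L=np.array([.6276,-.0408,.165])+.13*g;n=np.array([g[1],-g[0],0])
for o in(-.003,.003,.011,.017):
  for w in(-.011,.011): print(o,w,((proj(m,L+o*g+w*n)-[225,195])*7).round())
E
```

```text
9.6 [-2.48220182e-02  5.89999560e-01  1.39545288e+00  8.56577124e-05
  1.15252987e+00  1.65401924e+00] [0.6433067  0.09508598 0.20385839] [ 0.5917514  -0.78886873  0.15922663] 0.6818667968153447
-0.003 -0.011 [478. 457.]
-0.003 0.011 [482. 229.]
0.003 -0.011 [411. 458.]
0.003 0.011 [412. 229.]
0.011 -0.011 [322. 458.]
0.011 0.011 [320. 229.]
0.017 -0.011 [255. 458.]
0.017 0.011 [250. 229.]
```

View pics/j2.png

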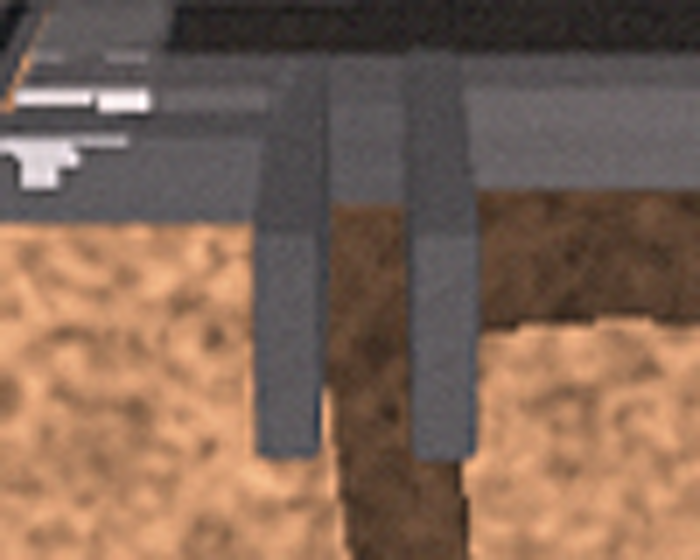

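View pics/j1.png

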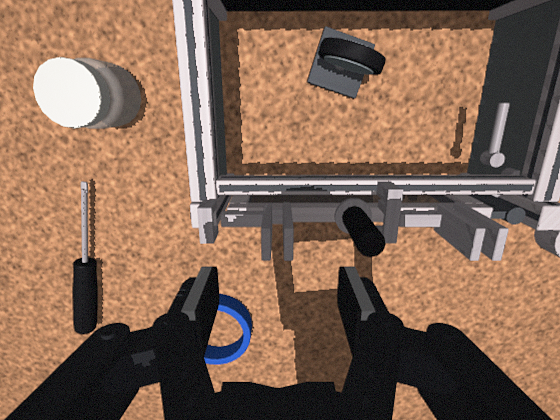

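Both catches are home in the pictures and the gate is still shut. Next is the post. I'll turn the jaws square to the gate so a finger hooks behind it.

```bash
python3 - <<'E'
from station import *; from h import *
s=sense()
print([a.round(4) for a in plan(s,[.6364,.0373,.205],[.9941,-.1083])])
E
```

```text
[array([-0.0002, -0.0025,  0.0581]), array([-8.0000e-04, -1.5704e+00, -1.1000e-03])]
```

Call:
play_rows(
  deltas=[
    [0,0,0.008,0,-0.13,0],
    [0,-0.001,0.018,0,-0.27,0],
    [0,-0.002,0.028,0,-0.41,0],
    [0,-0.002,0.038,0,-0.55,0],
    [0,-0.002,0.048,0,-0.69,0],
    [0,-0.002,0.055,0,-0.83,0],
    [0,-0.002,0.058,0,-0.97,0],
    [0,-0.002,0.058,0,-1.11,0],
    [0,-0.002,0.058,0,-1.25,0],
    [0,-0.002,0.058,0,-1.39,0],
    [0,-0.002,0.058,0,-1.52,0],
    [0,-0.002,0.058,0,-1.57,0],
  ],
  gripper=0.045,
)

```text
t: 10.85
tcp_pos: [0.6351, 0.0374, 0.2023]
tool_rot: [-0.474, 0.527, -0.525, 0.472]
force: [-0.2, 0.5, 0.6]
finger_gap: 0.525
```

Call:
play_rows(
  deltas=[
    [0,0,0,0,0,0],
    [0,0,0,0,0,0],
  ],
)

```text
t: 11.05
tcp_pos: [0.6354, 0.0375, 0.2027]
tool_rot: [-0.472, 0.527, -0.526, 0.471]
force: [-0.8, 0.4, 0.1]
finger_gap: 0.526
```

```bash
python3 look.py k1;  python3 - <<'E'
from h import *; import pickle
s,m=pickle.load(open("k1.pkl","rb"))
print(proj(m,[.6364,.0373,.165]), [a.round(4) for a in plan(s,[.6364,.0373,.138],[.9941,-.1083])])
E
```

```text
11.05 [-1.16417511e-01  5.75336537e-01  1.42925868e+00  4.11706891e-06
  1.13932993e+00 -6.27948497e-03] [0.63536044 0.03745452 0.20266701] [-0.83007082  0.41753803  0.05407998] 0.5255360077046048
[280.98072512 244.32507164] [array([0.    , 0.0647, 0.0012]), array([ 0.0023, -0.0016, -0.    ])]
```

View pics/k1.png

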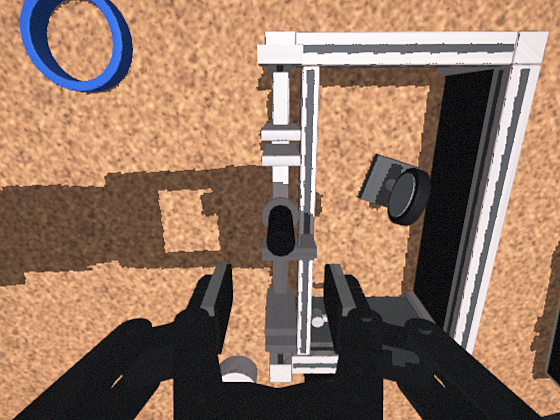

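The post top appears at (281,243) against a predicted (281,244), centred between the fingers. I'll go down and grip it.

Call:
play_rows(
  deltas=[
    [0,0.01,0.001,0,0,0],
    [0,0.022,0.001,0,0,0],
    [0,0.036,0.001,0,0,0],
    [0,0.05,0.001,0,0,0],
    [0,0.06,0.001,0,0,0],
    [0,0.064,0.001,0,0,0],
    [0,0.064,0.001,0,0,0],
  ],
)

```text
t: 11.8
tcp_pos: [0.6362, 0.0373, 0.1382]
tool_rot: [-0.473, 0.527, -0.526, 0.471]
force: [0.4, -0.8, -0.4]
finger_gap: 0.529
```

Call:
play_rows(
  deltas=[
    [0,0,0,0,0,0],
    [0,0,0,0,0,0],
    [0,0,0,0,0,0],
    [0,0,0,0,0,0],
    [0,0,0,0,0,0],
    [0,0,0,0,0,0],
  ],
  gripper=0.005,
  force=60,
)

```text
t: 12.4
tcp_pos: [0.637, 0.0373, 0.1402]
tool_rot: [0.472, -0.526, 0.527, -0.472]
force: [-1.2, -0.8, 5.8]
finger_gap: 0.193
```

```bash
python3 - <<'E'
from station import *; from h import *
s=sense();print(s['tcp_pos'],s['force'],s['q'],s['finger_gap'])
M=Ro.from_quat(s['tool_rot']).as_matrix();print(M.round(3))
g=np.array([.1083,.9941,0]);H=np.array([.6364,.0373,0])-.125*g;print("hinge",H)
p0=np.array([.6364,.0373,0])
for i in range(0,19):
    th=.0 + i*1.57/18
    p=H+Ro.from_euler('z',th).apply(p0-H)
    print(i,round(th,3),(M.T@(p-p0)).round(4))
E
```

```text
[0.63702753 0.03731699 0.14018664] [-1.18837928 -0.77163736  5.81857439] [-1.16341624e-01  6.52279971e-01  1.47800280e+00  4.16213254e-05
  1.01112257e+00 -7.35692131e-03] 0.19317967891958865
[[-0.109  0.     0.994]
 [-0.994  0.    -0.109]
 [-0.    -1.     0.   ]]
hinge [ 0.6228625 -0.0869625  0.       ]
0 0.0 [0. 0. 0.]
1 0.087 [ 0.0005 -0.     -0.0109]
2 0.174 [ 0.0019 -0.     -0.0217]
3 0.262 [ 0.0043 -0.     -0.0323]
4 0.349 [ 0.0076 -0.     -0.0427]
5 0.436 [ 0.0117 -0.     -0.0528]
6 0.523 [ 0.0168 -0.     -0.0625]
7 0.611 [ 0.0226 -0.     -0.0717]
8 0.698 [ 0.0293 -0.     -0.0803]
9 0.785 [ 0.0366 -0.     -0.0883]
10 0.872 [ 0.0447 -0.     -0.0957]
11 0.959 [ 0.0533 -0.     -0.1023]
12 1.047 [ 0.0625 -0.     -0.1082]
13 1.134 [ 0.0722 -0.     -0.1132]
14 1.221 [ 0.0822 -0.     -0.1174]
15 1.308 [ 0.0926 -0.     -0.1207]
16 1.396 [ 0.1033 -0.     -0.123 ]
17 1.483 [ 0.1141 -0.     -0.1245]
18 1.57 [ 0.125  -0.     -0.1249]
```

Gripped, with the same ~2 mm gauge offset as on the catches. I'll swing halfway with the tool turning along with the gate.

Call:
play_rows(
  deltas=[
    [0,0,-0.005,0,-0.04,0],
    [0.001,0,-0.0136,0,-0.109,0],
    [0.002,0,-0.0217,0,-0.174,0],
    [0.0043,0,-0.0323,0,-0.262,0],
    [0.0076,0,-0.0427,0,-0.349,0],
    [0.0117,0,-0.0528,0,-0.436,0],
    [0.0168,0,-0.0625,0,-0.523,0],
    [0.0226,0,-0.0717,0,-0.611,0],
    [0.0293,0,-0.0803,0,-0.698,0],
    [0.0366,0,-0.0883,0,-0.785,0],
    [0.0366,0,-0.0883,0,-0.785,0],
  ],
)

```text
t: 13.5
tcp_pos: [0.5448, 0.01, 0.1402]
tool_rot: [0.638, -0.305, 0.306, -0.637]
force: [-1.3, 0.2, 4.6]
finger_gap: 0.185
```

```bash
python3 - <<'E'
from station import *; from h import *
s=sense();print(s['t'],s['tcp_pos'],s['force'],s['q'],s['finger_gap'])
M=Ro.from_quat(s['tool_rot']).as_matrix()
H=np.array([.6229,-.0870,0]);d=s['tcp_pos']-H;print("r",np.hypot(*d[:2]),"ang",np.arctan2(d[1],d[0])-np.arctan2(.9941,.1083),"toolyaw",np.arctan2(M[1,2],M[0,2])-np.arctan2(-.1083,.9941))
cv2.imwrite("pics/l_scene.png",cv2.resize(snapshot("scene")[150:360,100:440,::-1],None,fx=2.3,fy=2.3))
# remaining path from nominal .785, tool axes at .785
M=Ro.from_euler('z',.785).as_matrix()@np.array([[-.109,0,.994],[-.994,0,-.109],[0,-1,0]])
p=lambda t:H+Ro.from_euler('z',t).apply(.125*np.array([.1083,.9941,0]))
for i in range(1,11):
    t=.785+i*.0775;print(round(t-.785,3),(M.T@(p(t)-p(.785))).round(4))
E
```

```text
13.5 [0.54477543 0.00995566 0.14015755] [-1.27873829  0.22328642  4.57205342] [-1.86455388e-01  5.48527035e-01  1.71993155e+00 -1.00332555e-03
  8.73102517e-01 -8.62917233e-01] 0.18467700875612578
r 0.1245144459957869 ang 0.7867679690793021 toolyaw 0.7856210834549606
0.078 [ 0.0004  0.     -0.0097]
0.155 [ 0.0015  0.     -0.0193]
0.233 [ 0.0034  0.     -0.0288]
0.31 [ 0.006   0.     -0.0381]
0.388 [ 0.0093  0.     -0.0472]
0.465 [ 0.0133  0.     -0.056 ]
0.543 [ 0.018   0.     -0.0645]
0.62 [ 0.0233  0.     -0.0726]
0.697 [ 0.0292  0.     -0.0803]
0.775 [ 0.0358  0.     -0.0874]
```

View pics/l_scene.png

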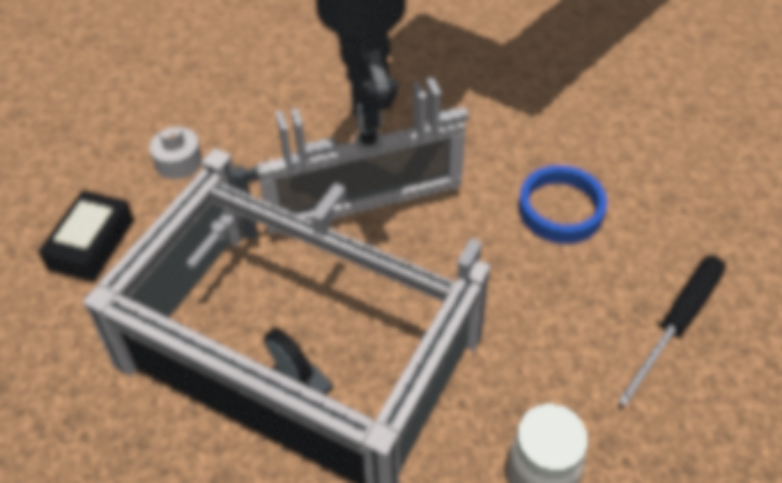

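The gate is open to about 0.79 rad, held at the post at (370,140), with the other items where they were. I'll carry on to a right angle.

Call:
play_rows(
  deltas=[
    [0.0004,0,-0.0097,0,-0.078,0],
    [0.0015,0,-0.0193,0,-0.155,0],
    [0.0034,0,-0.0288,0,-0.233,0],
    [0.006,0,-0.0381,0,-0.31,0],
    [0.0093,0,-0.0472,0,-0.388,0],
    [0.0133,0,-0.056,0,-0.465,0],
    [0.018,0,-0.0645,0,-0.543,0],
    [0.0233,0,-0.0726,0,-0.62,0],
    [0.0292,0,-0.0803,0,-0.697,0],
    [0.0358,0,-0.0874,0,-0.775,0],
    [0.0358,0,-0.0874,0,-0.775,0],
    [0.0358,0,-0.0874,0,-0.775,0],
  ],
)

```text
t: 14.75
tcp_pos: [0.5001, -0.072, 0.1402]
tool_rot: [-0.706, 0.042, -0.043, 0.706]
force: [0.1, 3.3, 6.6]
finger_gap: 0.189
```

Call:
play_rows(
  deltas=[
    [0,0,0,0,0,0],
    [0,0,0,0,0,0],
    [0,0,0,0,0,0],
    [0,0,0,0,0,0],
    [0,0,0,0,0,0],
    [0,0,0,0,0,0],
    [0,0,0,0,0,0],
    [0,0,0,0,0,0],
    [0,0,0,0,0,0],
    [0,0,0,0,0,0],
  ],
)

```text
t: 15.75
tcp_pos: [0.5001, -0.0718, 0.1401]
tool_rot: [-0.706, 0.042, -0.043, 0.706]
force: [0.8, 2.7, 6.0]
finger_gap: 0.187
```

```bash
python3 - <<'E'
from station import *; from h import *
s=sense();print(s['t'],s['tcp_pos'],s['force'],s['qd'].round(3),s['finger_gap'])
H=np.array([.6229,-.0870,0]);d=s['tcp_pos']-H;print("r",np.hypot(*d[:2]),"ang",np.mod(np.arctan2(d[1],d[0])-np.arctan2(.9941,.1083),6.283))
a=cv2.resize(snapshot("scene")[150:360,100:440,::-1],None,fx=2.3,fy=2.3);cv2.imwrite("pics/m_scene.png",a)
cv2.imwrite("pics/m_wrist.png",snapshot("wrist")[:,:,::-1])
E
```

```text
15.75 [ 0.50006473 -0.07175381  0.1401472 ] [0.83137523 2.74814506 5.98079303] [ 0.    -0.    -0.001 -0.001  0.     0.001] 0.18668734687711666
r 0.12377782548014765 ang 1.555823689702491
```

View pics/m_scene.png

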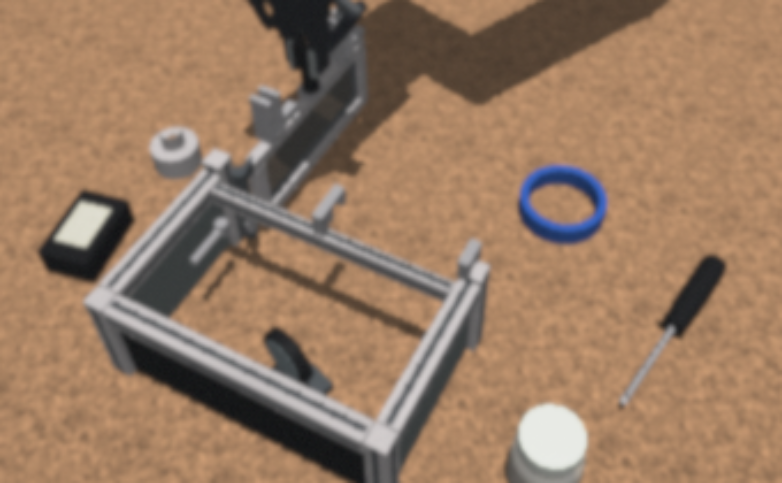

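View pics/m_wrist.png

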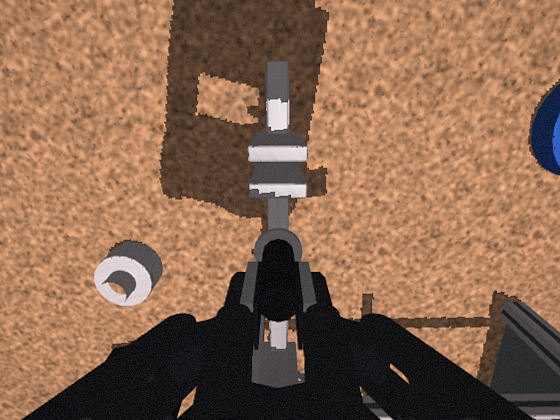

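The gate is at about 1.56 rad and at rest. The wrist view shows the post gripped between the pads at (278,275), with 2.7 N felt against the spring. Nothing else has moved, so I'll hand in.

```bash
python3 -c "
from station import *
print(sign_off())"
```

```text
the job is handed in; nothing more can be done
None
```

I handed the job in at about 16 s with the gate open to about 1.56 rad (a right angle) and the gripper still holding the post at 60 N.

- **Catches:** I squeezed the catch nearer the hinge first, and then the one nearer the free end. After each squeeze, the wrist picture showed the tab on the outline predicted for fully home, to within about 0.5 mm.
- **Gate:** I took it by the black post with the jaws square to the gate. I swung it out past the detent, with the tool turning along with the gate.
- **Last checks:** The arm was at rest with about 2.7 N pulling against the swing, close to the stated 3 N spring. The collar, tape, driver, jar, adapter and lens mount stood where they were as far as the pictures show.

Two readings disagreed slightly. The finger gauge read about 1.5 to 3 mm less than the known sizes when gripping. The tool also rose 2 to 4 mm while gripping, with an upward force of about 6 N. Neither appeared to affect the result.

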